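Take the dielectric test stack apart into its storage trays

TASK

The measurement is over: take the stack on the round measuring table apart from the top down and put each piece flat in the tray of its own outline - the steel weight in the small round tray, the hexagonal brass electrode in the hexagonal tray, the white ceramic disc in the large round tray, the square steel block in the square tray. Set the pieces down rather than dropping them, keep them the right way up, and leave the brown glass bottle standing where it is.

Things in the scene. Friction and masses are not known exactly. Their poses are not given: they have to be found in the camera images.
- weight: top of the stack: loose plain steel cylinder, 24 mm diameter, 32 mm tall, about 110 g. Origin at the centre of its underside, z up.
- electrode: under the weight: loose hexagonal brass plate, 38 mm across flats (44 mm across corners), 16 mm thick, about 165 g. Origin at the centre of its underside, z up; two of its flats face its own +y and -y, the others every 60 degrees from there.
- specimen: under the electrode: loose white ceramic disc, 52 mm diameter, 16 mm thick, about 120 g. Origin at the centre of its underside, z up.
- base_block: bottom of the stack: loose square steel block, 64 x 64 mm, 18 mm thick, about 560 g. Origin at the centre of its underside, z up; its faces are square to its own x and y.
- stage: fixed round white measuring table, 110 mm diameter, flat top 16 mm above the bench, which carries the stack (roughly centred, pieces may be turned and a few mm off one another). Origin at the centre of its underside.
- tray_small_round: fixed small round grey tray for the weight: opening 44 mm diameter, outside 52 mm. Floor 4 mm above the bench, rim 8 mm above the bench (so 4 mm above the floor). Origin at the centre of its underside, on the bench.
- tray_hex: fixed hexagonal grey tray for the electrode: opening 58 mm across flats, outside 66 mm; the electrode fits at any turn. Floor 4 mm, rim 8 mm above the bench. Origin at the centre of its underside; two flats face its own +y and -y.
- tray_big_round: fixed large round grey tray for the disc: opening 72 mm diameter, outside 80 mm. Floor 4 mm, rim 8 mm above the bench. Origin at the centre of its underside.
- tray_square: fixed square grey tray for the block: opening 84 x 84 mm, outside 92 x 92 mm; the block must be turned to within about 20 degrees of square with it to lie flat. Floor 4 mm, rim 8 mm above the bench. Origin at the centre of its underside, sides square to its own x and y.
- bottle: bystander, to be left alone: loose brown glass bottle with a black cap, 48 mm diameter, 85 mm tall, standing on the bench. Origin at the centre of its underside.
Mind the look-alikes: they are no part of the job. What is shaped like the specimen but pink or red is not meant.

How it is judged:
On the way, in this order (a step that is already met when the one before it is completed fails the run):
1. the round steel weight lies flat in the small round tray (horizontal distance between weight and tray_small_round below 0.015 m and z of weight in the frame of tray_small_round below 0.0065 m and angle between weight's own z axis and vertical below 0.1 rad), for 0.2 s.
2. the hexagonal brass electrode lies flat in the hexagonal tray (horizontal distance between electrode and tray_hex below 0.015 m and z of electrode in the frame of tray_hex below 0.0065 m and angle between electrode's own z axis and vertical below 0.1 rad), for 0.2 s.
3. the white ceramic disc lies flat in the large round tray (horizontal distance between specimen and tray_big_round below 0.015 m and z of specimen in the frame of tray_big_round below 0.0065 m and angle between specimen's own z axis and vertical below 0.1 rad), for 0.2 s.
4. the square steel block lies flat in the square tray (horizontal distance between base_block and tray_square below 0.015 m and z of base_block in the frame of tray_square below 0.0065 m and angle between base_block's own z axis and vertical below 0.1 rad), for 0.2 s.
At the end, for the whole second after the job is handed in: Weight, electrode, disc and block each lie flat and at rest on the floor of their own tray: centre within 15 mm of the tray's centre (that is, anywhere inside the rim), underside within 2.5 mm of the tray's floor, tilted less than 0.1 rad (all of step 1 and all of step 2 and all of step 3 and all of step 4 and linear speed of each of weight, electrode, specimen, base_block below 0.02 m/s); the robot touches nothing.
It fails at once if the glass bottle is shifted by more than 30 mm or knocked over (distance of bottle from where it was at the start of the episode above 0.03 m or angle between bottle's own z axis and vertical above 0.5 rad).
It fails at once if a piece of the stack is tipped by more than about 35 degrees (angle between any of weight, electrode, specimen, base_block's own z axis and vertical above 0.6 rad).
It fails at once if a piece is dropped (moves faster than 0.7 m/s, a fall of about 25 mm, with the fingers off it) ((linear speed of weight above 0.7 m/s and contact force between the fingers and weight below 0.05 N) or (linear speed of electrode above 0.7 m/s and contact force between the fingers and electrode below 0.05 N) or (linear speed of specimen above 0.7 m/s and contact force between the fingers and specimen below 0.05 N) or (linear speed of base_block above 0.7 m/s and contact force between the fingers and base_block below 0.05 N)).
It also fails if it takes over 106 s, if anything falls off the work surface, if the arm or the gripper's body presses on something with over 40 N, if the wrist force passes 120 N, or if a joint passes its speed limit or range.

ROBOT

A 6-joint arm with a two-finger parallel gripper is mounted at the origin on the work surface. World frame = base frame: x ahead of the robot, y to its left, z up, the work surface at z = 0. Lengths are in m, angles in rad, forces in N, time in s.
With the tool pointing down it reaches from about 0.25 to 0.775 m from the base axis. Payload 4 kg.
Tool frame: the origin (TCP) lies at the very end of the fingers, on their centre line; the grasp point (between the pads) lies 19 mm behind it; z points along the fingers, y is the direction in which the jaws open and shut (so a half turn about z gives the same grasp; the last joint's range is limited). The gripper opens to 94 mm and grips with 3 to 60 N. Pads are 16 mm wide; open, the fingers measure 119 mm over their backs; the gripper's body (75 mm by 177 mm) begins 78 mm behind the grasp point.
Start: joints at [1.156, 0.087, 1.371, -0, 1.684, -0.103], TCP at [0.169, 0.523, 0.185] pointing down, gripper open.
Joint ranges: [-3.1, 3.1], [-0.76, 2.03], [0.27, 2.55], [-1.08, 4.22], [0.17, 2.65], [-2.57, 2.57]. Speed limits (rad/s): [2.79, 2.79, 3.14, 3.14, 3.14, 3.14].

INTERFACE

Orientations are given as [roll, pitch, yaw] about the fixed x, y, z axes, in that order (R = Rz(yaw) Ry(pitch) Rx(roll)).
In Python, from bench import robot, cams, models gives the robot as it stands.
- The arm moves only by the tool step_arm, never from a script. Its argument "series" is a list of rows, each a list of 5 numbers: the gripper command: -1 is shut, 1 is fully open, values between are in proportion, then the shift along the tool's x, y, z in mm, then the turn about the tool's z in degrees. A call has 1 to 20 rows; each row is the pose to reach, as a shift and turn from the pose commanded when the call began, along the tool's axes at that moment; what a row does not reach only later rows make up. A row lasts 1/8 s, in which the tool goes at most 62.5 mm and 10.7 degrees, less where a joint would pass 70% of its speed; a pose out of reach is approached as far as the arm can. A call with a gripper value outside its range is refused whole. The fingers move at their own pace and stop on an object; the grip force is fixed at half the most. Time passes only in rows, so rows that repeat a pose let the fingers close. It gives the time, the measured TCP pose, the force and the opening at its end, in the units of the state.
- robot.get_obs(): the state, without advancing time (a new reading comes with each control period).
- cams.snapshot(name): name is "scene" or "top" or "wrist"; returns a dict with "pixels" (384x512x3 uint8, red, green, blue), "fov_y" (degrees; the focal length in pixels is half the picture's height over the tangent of half this angle, whatever the lens; pixels are square), "cx", "cy" (the principal point, pixels), "R" (3x3) and "t" (3): a world point X has camera coordinates R X + t. Camera axes: x right, y down, z forward; pixel columns grow to the right and rows downward; lengths in m; the calibration is good to about 2 mm. A picture is of the moment at which its call begins. There is no depth.
- robot.close_job(): hands the job in, once; it reports no verdict.
Trained networks look in a picture, given as the dict that the camera call returned (one of the last four; its "shot" number tells which), for a name from the list of things; names that differ only in an ending like _2 or _b are one class to them, and where a whole thing is asked for, a point or a joint stands for the part that bears it (a point fixed in the world has none). Each returns a list of dicts, best first, with "p" (0 to 1); they miss things now and then, are a little off and sometimes report something else, mostly with a low value. They report only what shows in the picture. A call takes as long as a camera call. They do not tell look-alikes from the thing itself.
- models.find_in(picture, label): "position" ([x, y, z] in m, in world coordinates, good to about 4 mm: the middle of the surface that is visible of it).
- models.pinpoint(picture, label): "position" ([x, y, z] in m, in world coordinates, good to about 4 mm: a listed point, or the origin of a listed thing).
The state is a dict: "time": time; "joint_positions": joint angles; "qvel": joint speeds; "joint_torque": joint torques, N m; "tool_pos": TCP position; "ee_rot": TCP orientation; "wrist_force": force on the tool from outside, world axes, zero at the start; "wrist_torque": the same for the moment, N m; "width": finger opening in m.
Only numpy, scipy, OpenCV 4.12 (cv2) and the standard library are available. Lean on these libraries where they do the work, as an engineer would, in place of code of your own. Each camera call takes 0.05 s, during which the arm holds its last target. There are 200 camera calls.

## Working session

There is one attempt and no reset: what is moved stays moved. The work goes in short steps, Python scripts to look and compute and a tool call to move; the robot and the scene stay as the last step left them, time stands still between calls to the robot, and variables do not carry over. Pictures are saved under pics/ and viewed, about 12 in all and at most 16, crops included, and the job is handed in when it is done.

Besides the shell and the picture viewer there is one more tool, called after "Emit:" as name([rows], argument=value, ...), one row to a line, values as JSON. step_arm: Moves the arm, as the interface text tells. Its arguments: {"type":"object","properties":{"series":{"type":"array","items":{"type":"array","items":{"type":"number"}}}},"required":["series"]}

```bash
mkdir -p pics
python3 - <<'E'
from bench import robot,cams,models
import cv2,numpy as np
o=robot.get_obs();print({k:np.round(v,3).tolist() for k,v in o.items()})
for n in ["top","scene"]:
    s=cams.snapshot(n);cv2.imwrite(f"pics/{n}0.png",s["pixels"][:,:,::-1])
    print(n,s["fov_y"],s["cx"],s["cy"],np.round(s["R"],3).tolist(),np.round(s["t"],3).tolist())
    for l in ["weight","electrode","specimen","base_block","stage","tray_small_round","tray_hex","tray_big_round","tray_square","bottle"]:
        for d in models.pinpoint(s,l)[:3]:
            p=np.array(d["position"]);c=s["R"]@p+s["t"];f=192/np.tan(np.radians(s["fov_y"]/2))
            print(l,round(d["p"],2),np.round(p,3).tolist(),(f*c[:2]/c[2]+[s["cx"],s["cy"]]).round().tolist())
E
```

```text
{'time': 0.0, 'joint_positions': [1.156, 0.088, 1.372, -0.0, 1.684, -0.103], 'qvel': [0.0, 0.002, 0.002, 0.001, 0.001, 0.002], 'joint_torque': [0.0, -34.016, -30.243, 0.072, 0.033, -0.0], 'tool_pos': [0.168, 0.523, 0.184], 'ee_rot': [-3.139, -0.0, 2.83], 'wrist_force': [-0.436, -0.357, -0.406], 'wrist_torque': [-0.035, -0.009, -0.005], 'width': 0.094}
top 51.27792863970793 257.12969170680884 195.08463985312716 [[-0.031, -1.0, 0.002], [-0.977, 0.03, -0.21], [0.21, -0.008, -0.978]] [0.051, 0.509, 0.93]
weight 0.57 [0.48, 0.011, 0.068] [267.0, 206.0]
electrode 0.7 [0.474, 0.011, 0.048] [267.0, 210.0]
electrode 0.35 [0.471, 0.018, 0.014] [264.0, 213.0]
electrode 0.22 [0.474, 0.012, 0.035] [267.0, 211.0]
specimen 0.64 [0.601, 0.016, 0.002] [263.0, 166.0]
specimen 0.59 [0.477, 0.014, 0.07] [266.0, 207.0]
specimen 0.58 [0.347, -0.004, -0.003] [275.0, 263.0]
base_block 0.72 [0.473, 0.022, 0.014] [263.0, 213.0]
stage 0.76 [0.475, 0.018, -0.001] [264.0, 213.0]
tray_small_round 0.66 [0.447, 0.253, -0.001] [173.0, 226.0]
tray_hex 0.78 [0.458, -0.266, 0.002] [375.0, 216.0]
tray_big_round 0.75 [0.
[... 330 characters left out ...]
[239.0, 186.0]
electrode 0.73 [0.473, 0.016, 0.048] [242.0, 191.0]
specimen 0.95 [0.344, -0.006, 0.004] [199.0, 169.0]
specimen 0.82 [0.515, -0.141, 0.002] [192.0, 259.0]
specimen 0.71 [0.474, 0.018, 0.031] [243.0, 195.0]
base_block 0.95 [0.471, 0.015, 0.014] [241.0, 199.0]
stage 0.91 [0.472, 0.018, 0.004] [243.0, 201.0]
tray_small_round 0.57 [0.448, 0.253, 0.001] [318.0, 141.0]
tray_hex 0.91 [0.459, -0.263, -0.002] [125.0, 274.0]
tray_hex 0.55 [0.631, 0.132, -0.0] [333.0, 224.0]
tray_big_round 0.78 [0.628, -0.132, -0.001] [230.0, 300.0]
tray_square 0.58 [0.631, 0.135, -0.002] [334.0, 224.0]
tray_square 0.34 [0.472, 0.016, 0.02] [242.0, 198.0]
bottle 0.85 [0.627, 0.321, 0.002] [395.0, 175.0]
```

View pics/top0.png

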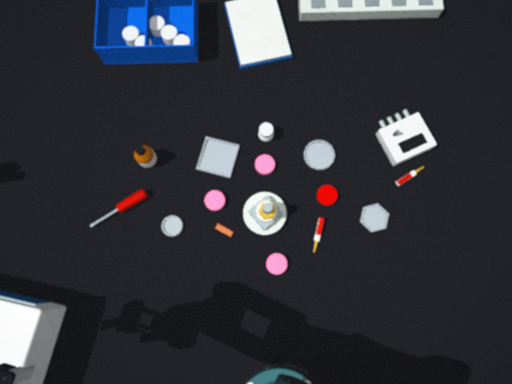

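Run:
```python
import cv2
im=cv2.imread("pics/top0.png");a=cv2.resize(im[160:260,217:317],(400,400),interpolation=cv2.INTER_CUBIC)
im=cv2.imread("pics/scene0.png");b=cv2.resize(im[145:245,193:293],(400,400),interpolation=cv2.INTER_CUBIC)
cv2.imwrite("pics/crop.png",cv2.hconcat([a,b]))
```

```text
(no output)
```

View pics/crop.png

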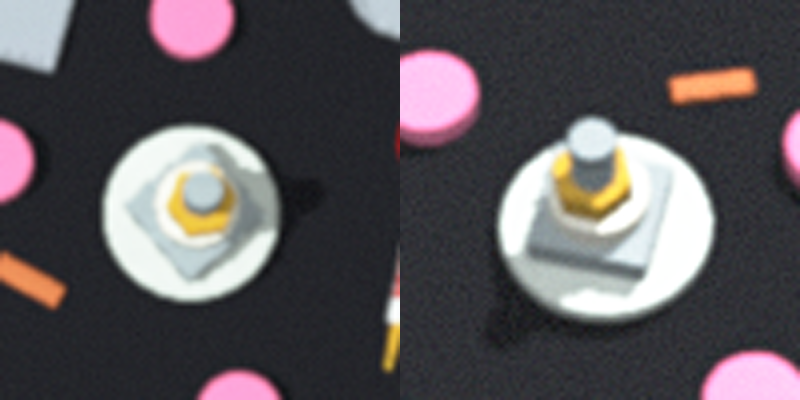

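The top view shows the stack on the white stage at (266,208). The possible confusions are pink discs at (264,164), (215,200) and (276,263), and a red one at (327,195). Trays: small round (172,226), hex (375,217), large round (319,155), square (218,157). The bottle is at (146,156). The crop confirms that the white disc lies under the brass hexagon in the stack. Next I refine by outlines.

```bash
cat > h.py <<'E'
from bench import robot,cams,models
import cv2,numpy as np
def ray(s,uv,z):
    f=192/np.tan(np.radians(s["fov_y"]/2))
    d=s["R"].T@np.array([(uv[0]-s["cx"])/f,(uv[1]-s["cy"])/f,1]);c=-s["R"].T@s["t"]
    return c+d*(z-c[2])/d[2]
def proj(s,P):
    f=192/np.tan(np.radians(s["fov_y"]/2));c=np.atleast_2d(P)@np.array(s["R"]).T+s["t"]
    return f*c[:,:2]/c[:,2:]+[s["cx"],s["cy"]]
def delta(xy,z,jaw=None):
    """shift mm in tool axes, and turn deg (tool z) to bring jaw axis to world angle jaw (deg)"""
    o=robot.get_obs();p=np.array(o["tool_pos"]);yaw=o["ee_rot"][2]
    from scipy.spatial.transform import Rotation as Ro
    R=Ro.from_euler('xyz',o["ee_rot"]).as_matrix()
    r=1000*R.T@(np.array([*xy,z])-p)
    t=None
    if jaw is not None:
        cur=np.degrees(np.arctan2(R[1,1],R[0,1]));t=-((jaw-cur+90)%180-90)
    print("delta",r.round(1),"turn",None if t is None else round(t,1),"tcp",p.round(4),"yaw",round(np.degrees(yaw),1),"w",round(o["width"],4))
E
python3 - <<'E'
from h import *
for n,wt,rg in [("top",(268.6,207),(217,160)),("scene",(240.8,179.6),(193,145))]:
    s=cams.snapshot(n);print(n,"weight",ray(s,wt,.098).round(4))
    im=s["pixels"].astype(int)
    # grey trays: threshold and fit, at rim height
    g=((im.max(2)>110)&(im.max(2)-im.min(2)<45)).astype(np.uint8)
    for l,xy in dict(sm=(.447,.253),hx=(.458,-.265),bg=(.628,-.13),sq=(.629,.137),st=(.473,.018)).items():
        u=proj(s,[*xy,.008])[0]
        k,lab,st,cen=cv2.connectedComponentsWithStats(g)
        i=lab[int(u[1]+.5),int(u[0]+.5)]
        if i==0: print(l,"none");continue
        cs,_=cv2.findContours((lab==i).astype(np.uint8),0,1);c=cs[0][:,0].astype(float)
        w=np.array([ray(s,q,.008 if l!='st' else .016)[:2] for q in c])*1000
        r=cv2.minAreaRect(w.astype(np.float32));print(l,np.round(r[0],1),np.round(r[1],1),round(r[2],1),st[i,4])
delta((.474,.012),.16,45)
E
```

```text
top weight [0.4718 0.0097 0.098 ]
sm [448.3 254.3] [53.7 53.6] 88.2 377
hx [ 453.1 -261.1] [75.6 69.3] 40.8 637
bg [ 625.1 -130.5] [82.2 80. ] 88.3 764
sq [627.4 136.2] [94.7 96. ] 73.2 1258
st none
scene weight [0.4775 0.0125 0.098 ]
sm [453.4 254.1] [55.9 58.7] 11.7 407
hx [ 457.8 -262. ] [78.2 70.3] 42.6 1059
bg [ 629.9 -131.7] [84.5 82.3] 51.6 1524
sq [631.6 136.2] [97.6 97.1] 73.2 1952
st [477.8  17.3] [113.1 113.9] 12.8 1828
delta [-447.5 -393.2   25. ] turn 27.1 tcp [0.1687 0.5235 0.185 ] yaw 162.1 w 0.094
```

Emit:
step_arm([
  [1,-448,-394,-60,-18],
  [1,-448,-394,-60,-18],
  [1,-448,-394,-60,-18],
  [1,-448,-394,-60,-18],
  [1,-448,-394,-60,-18],
  [1,-448,-394,-60,-18],
  [1,-448,-394,-60,-18],
  [1,-448,-394,-60,-18],
  [1,-448,-394,-60,-18],
  [1,-448,-394,-60,-18],
  [1,-448,-394,-60,-18],
  [1,-448,-394,-60,-18],
  [1,-448,-394,-60,-18],
  [1,-448,-394,-60,-18],
])

```text
time: 2.95
tool_pos: [0.4739, 0.0121, 0.2452]
ee_rot: [3.141, 0.0, -3.137]
wrist_force: [1.0, 0.2, 0.4]
width: 0.0938
```

Run:
```python
from h import *
s=cams.snapshot("wrist");cv2.imwrite("pics/w1.png",cv2.resize(s["pixels"][:,:,::-1],(768,576)))
print(s["fov_y"],np.round(s["R"],3).tolist(),np.round(s["t"],3).tolist(),proj(s,[.4745,.011,.098]))
delta((.4745,.011),.073,90)
```

```text
71.98873660348664 [[-0.005, 1.0, 0.002], [0.96, 0.004, 0.279], [0.279, 0.003, -0.96]] [-0.01, -0.501, 0.317] [[254.95284682 181.77396897]]
delta [ -0.5  -1.  172.1] turn 0.2 tcp [0.4739 0.012  0.2451] yaw -179.8 w 0.0936
```

View pics/w1.png

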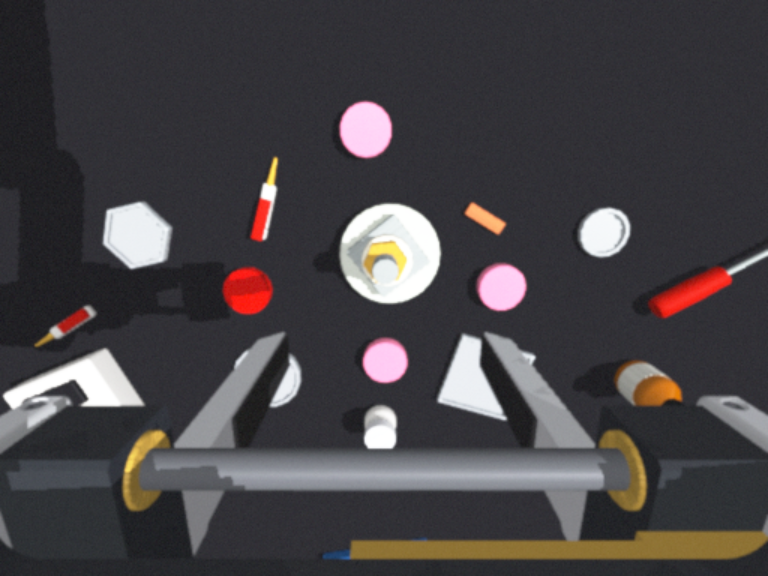

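The wrist view shows the weight's top at about (384,266) in the 1.5x picture and the hexagon under it. The jaws along y straddle it cleanly, so I go down and grip.

Emit:
step_arm([
  [1,0,-1,50,0],
  [1,0,-1,100,0],
  [1,0,-1,140,0],
  [1,0,-1,160,0],
  [1,0,-1,172,0],
  [1,0,-1,172,0],
  [0.2,0,-1,172,0],
  [0,0,-1,172,0],
  [-0.2,0,-1,172,0],
  [-0.4,0,-1,172,0],
  [-0.6,0,-1,172,0],
  [-0.6,0,-1,172,0],
  [-0.6,0,-1,172,0],
  [-0.6,0,-1,172,0],
  [-0.6,0,-1,172,0],
])

```text
time: 4.88
tool_pos: [0.4743, 0.0103, 0.073]
ee_rot: [3.141, 0.0, -3.139]
wrist_force: [0.1, 1.3, 0.3]
width: 0.0219
```

Run:
```python
from h import *
delta((.45,.254),.011,90);print(robot.get_obs()["wrist_force"])
```

```text
delta [ 23.7 243.7  62.2] turn 0.1 tcp [0.4743 0.0103 0.073 ] yaw -179.9 w 0.0219
[0.08942415 1.29063152 0.28621163]
```

Emit:
step_arm([
  [-1,0,0,0,0],
  [-1,0,0,0,0],
  [-1,0,0,0,0],
])

```text
time: 5.25
tool_pos: [0.4743, 0.0101, 0.073]
ee_rot: [3.141, 0.0, -3.139]
wrist_force: [-0.1, 0.6, 1.3]
width: 0.0221
```

Run:
```python
from h import *
delta((.45,.254),.011,90)
s=cams.snapshot("wrist");cv2.imwrite("pics/w2.png",cv2.resize(s["pixels"][96:384,64:448,::-1],(768,576)))
print(proj(s,[.473,.0103,.098]))
```

```text
delta [ 23.8 243.9  62.1] turn 0.1 tcp [0.4743 0.0101 0.073 ] yaw -179.9 w 0.0221
[[256.29171015 234.56066398]]
```

View pics/w2.png

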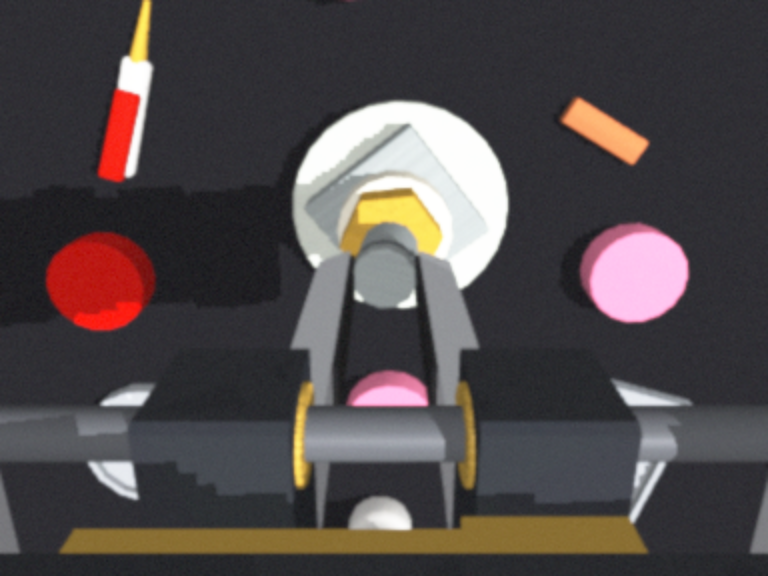

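Emit:
step_arm([
  [-1,0,0,-5,0],
  [-1,0,0,-15,0],
  [-1,0,0,-40,0],
  [-1,0,0,-70,0],
  [-1,0,0,-70,0],
])

```text
time: 5.92
tool_pos: [0.4763, 0.0097, 0.1462]
ee_rot: [-3.141, 0.007, -3.139]
wrist_force: [-0.2, -0.4, -1.0]
width: 0.0224
```

Run:
```python
from h import *
delta((.45,.254),.011,90);s=cams.snapshot("wrist")
sc=cams.snapshot("scene");u=proj(sc,[.474,.01,.15])[0].astype(int);print(u)
a=cv2.resize(s["pixels"][146:326,166:346,::-1],(400,400));b=cv2.resize(sc["pixels"][u[1]-40:u[1]+60,u[0]-50:u[0]+50,::-1],(400,400))
cv2.imwrite("pics/w3.png",cv2.hconcat([a,b]))
```

```text
delta [ 26.7 244.5 134.8] turn 0.1 tcp [0.4763 0.0097 0.1462] yaw -179.9 w 0.0224
[237 163]
```

View pics/w3.png

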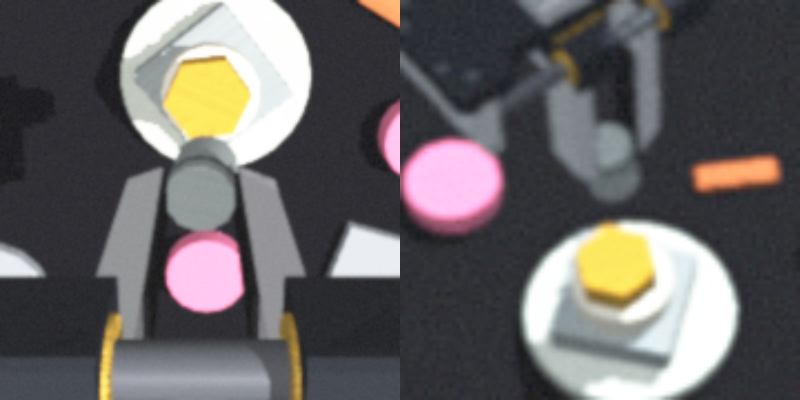

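Emit:
step_arm([
  [-1,5,50,0,0],
  [-1,12,110,0,0],
  [-1,18,170,0,0],
  [-1,22,220,0,0],
  [-1,24,244,0,0],
  [-1,24,244,0,0],
  [-1,24,244,0,0],
])

```text
time: 6.9
tool_pos: [0.4492, 0.253, 0.1417]
ee_rot: [-3.14, -0.002, -3.14]
wrist_force: [0.2, 0.1, -1.4]
width: 0.0223
```

Run:
```python
from h import *
delta((.45,.254),.011,90);s=cams.snapshot("wrist")
print(proj(s,[[.45,.254,.004],[.45,.254,.14]]))
cv2.imwrite("pics/w4.png",cv2.resize(s["pixels"][96:384,64:448,::-1],(768,576)))
# electrode: yellow mask in top view
t=cams.snapshot("top");h=cv2.cvtColor(t["pixels"],cv2.COLOR_RGB2HSV)
for n,t in (("top",t),("scene",cams.snapshot("scene"))):
    h=cv2.cvtColor(t["pixels"],cv2.COLOR_RGB2HSV)
    m=cv2.inRange(h,(18,100,150),(32,255,255));u=proj(t,[.474,.012,.066])[0].astype(int)
    k,l,st,c=cv2.connectedComponentsWithStats(m);i=np.argmin(np.hypot(*(c[1:]-u).T))+1
    w=np.array([ray(t,(x,y),.066)[:2] for y,x in np.argwhere(l==i)]);print(n,st[i],w.mean(0))
```

```text
delta [ -1.1   1.2 130.7] turn 0.1 tcp [0.4492 0.253  0.1417] yaw -179.9 w 0.0223
[[256.71770483 183.83516133]
 [257.18855454 223.14996148]]
top [259 203  17  15 180] [0.47138382 0.01263893]
scene [232 180  19  17 236] [0.47598574 0.01155884]
```

View pics/w4.png

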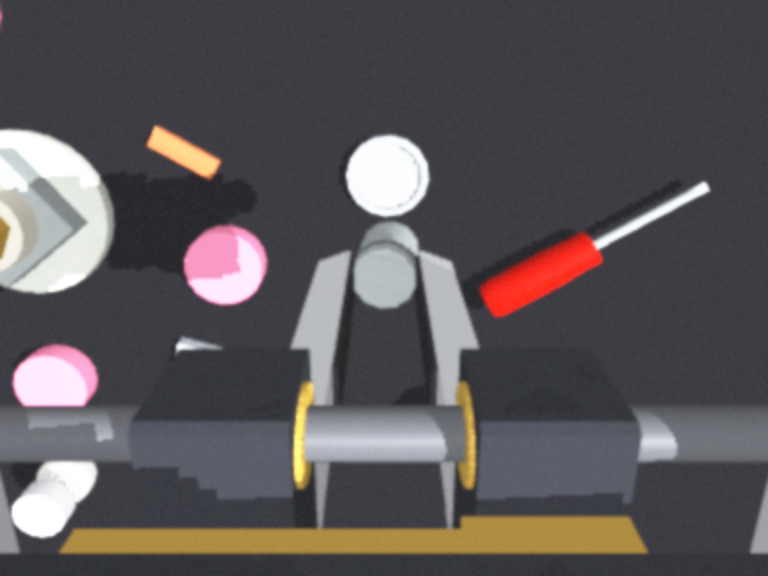

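The tray at (388,175) agrees with the plan, so I lower and release.

Emit:
step_arm([
  [-1,0,1,50,0],
  [-1,0,1,90,0],
  [-1,0,1,115,0],
  [-1,0,1,124,0],
  [-1,0,1,128,0],
  [-1,0,1,131,0],
  [-1,0,1,131,0],
  [-1,0,1,131,0],
])

```text
time: 8.05
tool_pos: [0.4502, 0.2553, 0.0128]
ee_rot: [3.141, 0.001, -3.139]
wrist_force: [0.8, -0.0, -1.0]
width: 0.0221
```

Emit:
step_arm([
  [-0.4,0,0,0,0],
  [-0.3,0,0,0,0],
  [-0.1,0,0,0,0],
  [0,0,0,0,0],
  [0,0,0,0,0],
  [0,0,0,-20,0],
  [0,0,0,-70,0],
  [1,0,0,-130,0],
  [1,0,0,-190,0],
  [1,0,0,-230,0],
  [1,0,0,-230,0],
])

```text
time: 9.43
tool_pos: [0.4515, 0.2558, 0.2466]
ee_rot: [3.138, 0.008, -3.139]
wrist_force: [-0.2, -0.4, -0.4]
width: 0.0838
```

Run:
```python
from h import *
for n in("top","scene"):
    s=cams.snapshot(n);print([ (round(d["p"],2),np.round(d["position"],3)) for d in models.pinpoint(s,"weight")[:2]])
    u=proj(s,[.45,.254,.02])[0].astype(int);c=cv2.resize(s["pixels"][u[1]-25:u[1]+25,u[0]-25:u[0]+25,::-1],(400,400))
    a=c if n=="top" else cv2.hconcat([a,c])
cv2.imwrite("pics/p5.png",a)
delta((.4735,.012),.25,90)
```

```text
[(0.53, array([0.451, 0.256, 0.006]))]
[(0.71, array([0.452, 0.256, 0.006]))]
delta [ -24.1 -242.6  -10.2] turn 0.1 tcp [0.4488 0.2546 0.2395] yaw -179.9 w 0.0936
```

View pics/p5.png

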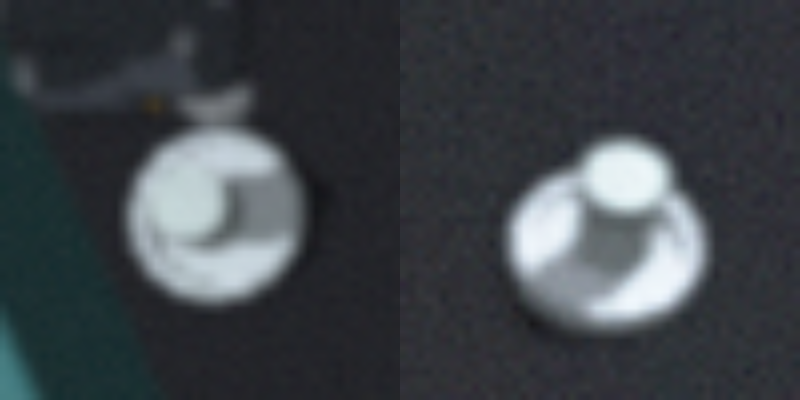

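The weight stands upright in its tray. Next, the electrode, measured from above.

Emit:
step_arm([
  [1,-6,-60,0,0],
  [1,-12,-120,0,0],
  [1,-18,-180,0,0],
  [1,-24,-242,0,0],
  [1,-24,-242,0,0],
  [1,-24,-242,0,0],
  [1,-24,-242,0,0],
])

```text
time: 10.5
tool_pos: [0.4739, 0.0144, 0.2413]
ee_rot: [3.141, -0.001, -3.137]
wrist_force: [1.2, -0.1, 0.2]
width: 0.0937
```

```bash
cat >> h.py <<'E'
def poly(s,mask,z,xy,eps=None):
    u=proj(s,[*xy,z])[0]
    cs,_=cv2.findContours(mask,cv2.RETR_EXTERNAL,cv2.CHAIN_APPROX_NONE)
    c=max((c for c in cs if cv2.pointPolygonTest(c,tuple(map(float,u)),True)>-6),key=cv2.contourArea)
    w=np.array([ray(s,q,z)[:2] for q in c[:,0].astype(float)])*1000
    return w.astype(np.float32)
def fitpoly(w,n,apo):
    """fit regular n-gon: orientation (deg of a flat normal) and centre via support width search"""
    from scipy.optimize import least_squares
    best=None
    for a0 in np.arange(0,360/n,360/n/6):
        def res(p):
            d=w-p[:2];ang=np.radians(p[2]+np.arange(n)*360/n)
            return (d@np.array([np.cos(ang),np.sin(ang)])).max(1)-p[3]
        r=least_squares(res,[*w.mean(0),a0,apo],loss="soft_l1")
        if best is None or r.cost<best.cost: best=r
    return best.x.round(1),round(best.cost/len(w),3)
E
python3 - <<'E'
from h import *
delta((.4735,.012),.056,90)
for n in ("wrist","scene","top"):
    s=cams.snapshot(n);h=cv2.cvtColor(s["pixels"],cv2.COLOR_RGB2HSV)
    m=cv2.inRange(h,(15,120,100),(35,255,255))
    try:
        w=poly(s,m,.066,(.474,.012));print(n,len(w),fitpoly(w,6,19))
    except ValueError: print(n,"none")
    if n=="wrist":cv2.imwrite("pics/w6.png",cv2.hconcat([cv2.resize(s["pixels"][120:240,196:316,::-1],(400,400)),cv2.cvtColor(cv2.resize(m[120:240,196:316],(400,400)),8)]))
E
```

```text
delta [  0.2  -2.5 185.3] turn 0.3 tcp [0.4739 0.0144 0.2413] yaw -179.7 w 0.0937
wrist 76 (array([470.5,  12.8,   6.5,  17.7]), np.float64(0.084))
scene 53 (array([477.7,   9.8,  64.6,  18.7]), np.float64(0.841))
top 43 (array([469.8,  12.3,  68.7,  17.1]), np.float64(0.196))
```

View pics/w6.png

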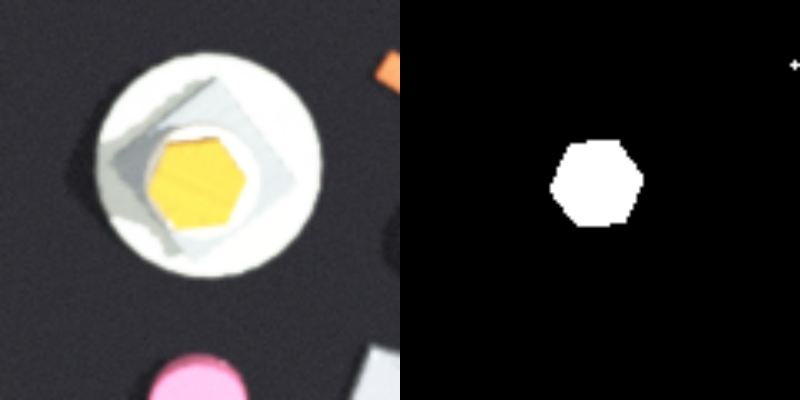

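The wrist view shows the brass hexagon top centred at about (195,183) in the crop, with flat normals at 6.5° + k·60°. I'll grip at 66.5°.

Emit:
step_arm([
  [1,1,-2,50,10],
  [1,1,-2,100,20],
  [1,1,-2,140,23],
  [1,1,-2,170,23],
  [1,1,-2,182,23],
  [1,1,-2,185,23],
  [1,1,-2,185,23],
  [0.4,1,-2,185,23],
  [0.2,1,-2,185,23],
  [0,1,-2,185,23],
  [-0.1,1,-2,185,23],
  [-0.2,1,-2,185,23],
  [-0.3,1,-2,185,23],
  [-0.5,1,-2,185,23],
  [-1,1,-2,185,23],
  [-1,1,-2,185,23],
  [-1,1,-2,185,23],
])

```text
time: 12.78
tool_pos: [0.4733, 0.0111, 0.057]
ee_rot: [3.141, 0.0, 2.743]
wrist_force: [0.3, -0.1, 0.2]
width: 0.0007
```

Run:
```python
from h import *
delta((.456,-.262),.0115)
```

```text
delta [ -90.2 -258.3   45.5] turn None tcp [0.4733 0.0111 0.057 ] yaw 157.1 w 0.0007
```

The fingers closed on nothing, so I look before moving.

Run:
```python
from h import *
a=[]
for n in("wrist","scene"):
    s=cams.snapshot(n);u=proj(s,[.4733,.0111,.057])[0].astype(int);print(u)
    r=60 if n=="scene" else 90
    a.append(cv2.resize(s["pixels"][u[1]-r:u[1]+r,u[0]-r:u[0]+r,::-1],(400,400)))
cv2.imwrite("pics/p7.png",cv2.hconcat(a))
```

```text
[255 223]
[239 189]
```

View pics/p7.png

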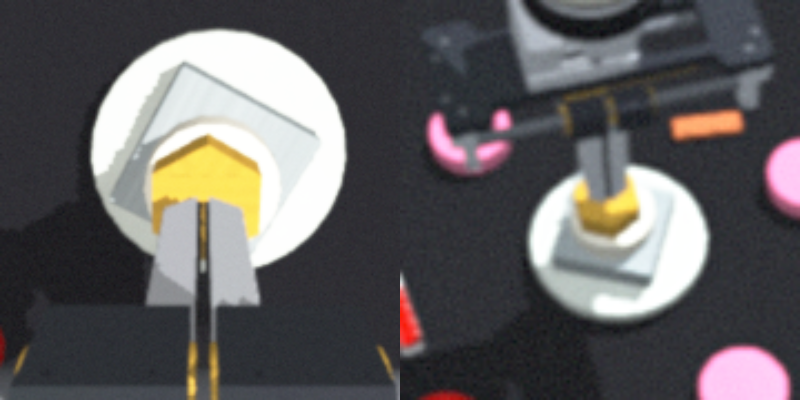

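The fingers closed above the brass hexagon, which hasn't moved, so the true tip is higher than the reading says. I'll probe its top gently with the closed fingers to get the offset.

Emit:
step_arm([
  [-1,0,0,1,0],
  [-1,0,0,2,0],
  [-1,0,0,2,0],
])

```text
time: 13.25
tool_pos: [0.4732, 0.0111, 0.0548]
ee_rot: [-3.142, -0.0, 2.743]
wrist_force: [0.3, -0.2, 0.9]
width: 0.0005
```

Emit:
step_arm([
  [-1,0,0,1,0],
  [-1,0,0,1,0],
])

```text
time: 13.5
tool_pos: [0.4732, 0.0111, 0.0539]
ee_rot: [3.142, -0.0, 2.743]
wrist_force: [-0.2, 0.4, -0.4]
width: 0.0006
```

Emit:
step_arm([
  [-1,0,0,1,0],
  [-1,0,0,1,0],
])

```text
time: 13.75
tool_pos: [0.4732, 0.0111, 0.0529]
ee_rot: [3.142, -0.0, 2.742]
wrist_force: [-0.3, -0.1, -0.6]
width: 0.0004
```

Emit:
step_arm([
  [-1,0,0,1,0],
  [-1,0,0,1,0],
])

```text
time: 14.0
tool_pos: [0.4732, 0.0111, 0.0518]
ee_rot: [3.142, -0.0, 2.743]
wrist_force: [-0.1, 0.2, -0.6]
width: 0.0002
```

Emit:
step_arm([
  [-1,0,0,1,0],
  [-1,0,0,2,0],
])

```text
time: 14.25
tool_pos: [0.4733, 0.0111, 0.0499]
ee_rot: [3.142, -0.0, 2.743]
wrist_force: [-0.1, 0.0, -0.5]
width: 0.0007
```

Run:
```python
from h import *
a=[]
for n in("wrist","scene"):
    s=cams.snapshot(n);u=proj(s,[.4733,.0111,.06])[0].astype(int);print(u,proj(s,[[.4733,.0111,.05],[.4733,.0111,.07]]))
    r=40
    a.append(cv2.resize(s["pixels"][u[1]-r:u[1]+r,u[0]-r:u[0]+r,::-1],(400,400),interpolation=cv2.INTER_CUBIC))
cv2.imwrite("pics/p8.png",cv2.hconcat(a))
o=robot.get_obs();print(o["joint_positions"],o["wrist_force"],o["joint_torque"])
```

```text
[255 227] [[255.95227235 223.03753062]
 [255.9890074  233.36723294]]
[239 189] [[239.82363761 191.75223535]
 [239.46425784 186.39066682]]
[-9.65066509e-02 -1.51826750e-02  1.74923975e+00  9.66873191e-05
  1.40773986e+00 -1.26826884e+00] [ 0.04126983 -0.11724496 -0.24725106] [-2.79144748e-03 -2.77238381e+01 -2.83838063e+01  6.80666984e-03
  6.46135281e-02  1.68345576e-05]
```

View pics/p8.png

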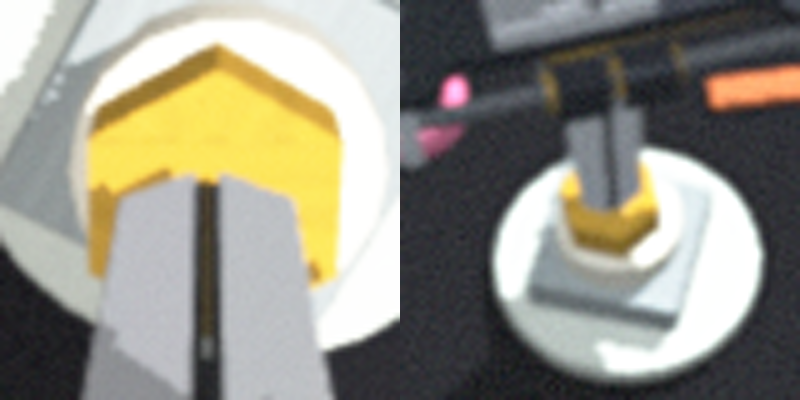

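Both views put the finger ends some 15–19 mm above the reported TCP. I keep probing in 1 mm steps.

Emit:
step_arm([
  [-1,0,0,1,0],
  [-1,0,0,1,0],
])

```text
time: 14.6
tool_pos: [0.4732, 0.0111, 0.0489]
ee_rot: [3.142, -0.0, 2.743]
wrist_force: [0.5, 0.3, 0.3]
width: 0.0003
```

Emit:
step_arm([
  [-1,0,0,1,0],
  [-1,0,0,1,0],
])

```text
time: 14.85
tool_pos: [0.4732, 0.0111, 0.0479]
ee_rot: [3.142, -0.0, 2.743]
wrist_force: [0.0, 0.3, -0.3]
width: 0.0008
```

Emit:
step_arm([
  [-1,0,0,1,0],
  [-1,0,0,1,0],
])

```text
time: 15.1
tool_pos: [0.4732, 0.0111, 0.0469]
ee_rot: [3.142, -0.0, 2.742]
wrist_force: [-1.3, 0.2, 0.5]
width: 0.0006
```

Emit:
step_arm([
  [-1,0,0,1,0],
  [-1,0,0,1,0],
])

```text
time: 15.35
tool_pos: [0.4732, 0.0111, 0.0459]
ee_rot: [3.142, -0.0, 2.743]
wrist_force: [0.8, -1.1, -0.2]
width: 0.0003
```

Emit:
step_arm([
  [-1,0,0,0.5,0],
  [-1,0,0,0.5,0],
])

```text
time: 15.6
tool_pos: [0.4733, 0.0111, 0.0458]
ee_rot: [3.141, 0.0, 2.743]
wrist_force: [-0.5, -1.1, 2.2]
width: 0.0003
```

Contact is at reading 0.0458, and the top is really at 0.066, so the finger ends sit 20 mm above the reported TCP. I rise, open and grip with that correction.

Emit:
step_arm([
  [-1,0,0,-10,0],
  [0,0,0,-25,0],
  [1,0,0,-25,0],
  [1,0,0,-25,0],
  [1,0,0,-25,0],
  [1,0,0,-25,0],
  [1,0,0,-15,0],
  [1,0,0,0,0],
  [1,0,0,9,0],
  [1,0,0,9,0],
  [0.4,0,0,9,0],
  [0.1,0,0,9,0],
  [-0.1,0,0,9,0],
  [-0.2,0,0,9,0],
  [-0.4,0,0,9,0],
  [-1,0,0,9,0],
  [-1,0,0,9,0],
  [-1,0,0,9,0],
])

```text
time: 17.85
tool_pos: [0.4734, 0.0113, 0.0365]
ee_rot: [3.141, 0.0, 2.743]
wrist_force: [0.4, 1.5, -0.2]
width: 0.0375
```

Run:
```python
from h import *
delta((.456,-.262),-.0095)
```

```text
delta [ -90.2 -258.6   45.9] turn None tcp [0.4734 0.0113 0.0365] yaw 157.1 w 0.0375
```

The width of 37.5 mm shows the electrode is held across its flats. Now I lift and carry it.

Emit:
step_arm([
  [-1,0,0,-5,0],
  [-1,0,0,-20,0],
  [-1,0,0,-50,0],
  [-1,0,0,-80,0],
  [-1,-18,-52,-80,0],
  [-1,-36,-104,-80,0],
  [-1,-54,-156,-80,0],
  [-1,-72,-208,-80,0],
  [-1,-84,-242,-80,0],
  [-1,-90,-259,-80,0],
  [-1,-90,-259,-80,0],
  [-1,-90,-259,-80,0],
])

```text
time: 19.35
tool_pos: [0.4558, -0.2612, 0.1166]
ee_rot: [3.141, -0.0, 2.744]
wrist_force: [-1.2, -0.5, -2.6]
width: 0.0375
```

Run:
```python
from h import *
delta((.456,-.262),-.0095);s=cams.snapshot("wrist")
u=proj(s,[.456,-.262,.008]);print(u)
g=cv2.inRange(cv2.cvtColor(s["pixels"],cv2.COLOR_RGB2HSV),(0,0,130),(180,60,255))
try: print(fitpoly(poly(s,g,.008,(.45,-.265)),6,33))
except Exception as e: print(e)
cv2.imwrite("pics/p9.png",cv2.resize(s["pixels"][96:384,64:448,::-1],(768,576)))
```

```text
delta [ -0.5  -0.8 126.1] turn None tcp [ 0.4558 -0.2612  0.1166] yaw 157.2 w 0.0375
[[255.17899265 189.1734362 ]]
(array([ 453.6, -261.5,   12.8,   32.5]), np.float64(1.788))
```

View pics/p9.png

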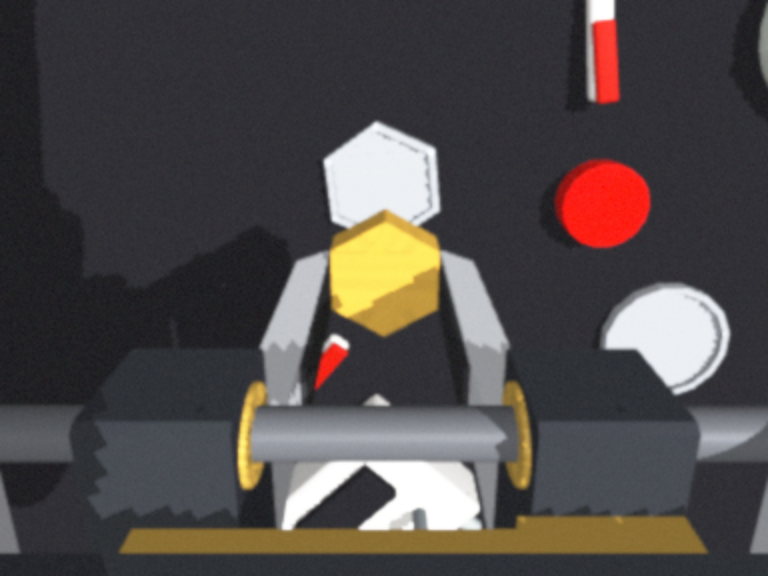

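The hex tray at (382,178) lies under the held plate, so I lower it.

Emit:
step_arm([
  [-1,0,-1,50,0],
  [-1,0,-1,90,0],
  [-1,0,-1,112,0],
  [-1,0,-1,120,0],
  [-1,0,-1,123,0],
  [-1,0,-1,125,0],
  [-1,0,-1,125,0],
  [-1,0,-1,125.5,0],
  [-1,0,-1,125.5,0],
])

```text
time: 20.52
tool_pos: [0.4553, -0.2637, -0.0087]
ee_rot: [-3.142, 0.001, 2.742]
wrist_force: [0.5, 0.0, -1.4]
width: 0.0375
```

Emit:
step_arm([
  [-1,0,0,0.5,0],
  [-0.1,0,0,0.5,0],
  [0,0,0,0.5,0],
  [0.1,0,0,0.5,0],
  [0.2,0,0,0.5,0],
  [0.2,0,0,0.5,0],
  [0.2,0,0,-20,0],
  [0.2,0,0,-60,0],
  [1,0,0,-120,0],
  [1,0,0,-180,0],
  [1,0,0,-240,0],
  [1,0,0,-240,0],
  [1,0,0,-240,0],
])

```text
time: 22.15
tool_pos: [0.455, -0.2634, 0.2303]
ee_rot: [3.141, -0.001, 2.743]
wrist_force: [-1.0, -0.5, -0.6]
width: 0.0938
```

Run:
```python
from h import *
for n in("top","scene"):
    s=cams.snapshot(n)
    for l in("electrode","specimen","base_block"):print(n,l,[ (round(d["p"],2),np.round(d["position"],3).tolist()) for d in models.pinpoint(s,l)[:4]])
    u=proj(s,[.456,-.262,.02])[0].astype(int);c=cv2.resize(s["pixels"][u[1]-25:u[1]+25,u[0]-25:u[0]+25,::-1],(300,300))
    v=proj(s,[.474,.013,.04])[0].astype(int);d=cv2.resize(s["pixels"][v[1]-35:v[1]+35,v[0]-35:v[0]+35,::-1],(300,300))
    c=cv2.vconcat([c,d])
    a=c if n=="top" else cv2.hconcat([a,c])
cv2.imwrite("pics/p10.png",a)
delta((.472,.013),.20,90)
```

```text
top electrode [(0.71, [0.456, -0.262, 0.004])]
top specimen [(0.88, [0.475, 0.013, 0.036]), (0.85, [0.346, -0.011, -0.0]), (0.76, [0.51, 0.148, -0.001]), (0.64, [0.6, 0.014, -0.0])]
top base_block [(0.86, [0.469, 0.018, 0.015])]
scene electrode [(0.9, [0.455, -0.259, 0.007]), (0.36, [0.451, 0.256, 0.008])]
scene specimen [(0.91, [0.511, 0.146, 0.0]), (0.88, [0.517, -0.142, -0.002]), (0.82, [0.603, 0.014, -0.002]), (0.79, [0.471, 0.015, 0.032])]
scene base_block [(0.64, [0.474, 0.014, 0.017])]
delta [ 91.6 261.2  30.3] turn -22.9 tcp [ 0.4549 -0.2633  0.23  ] yaw 157.1 w 0.0939
```

View pics/p10.png

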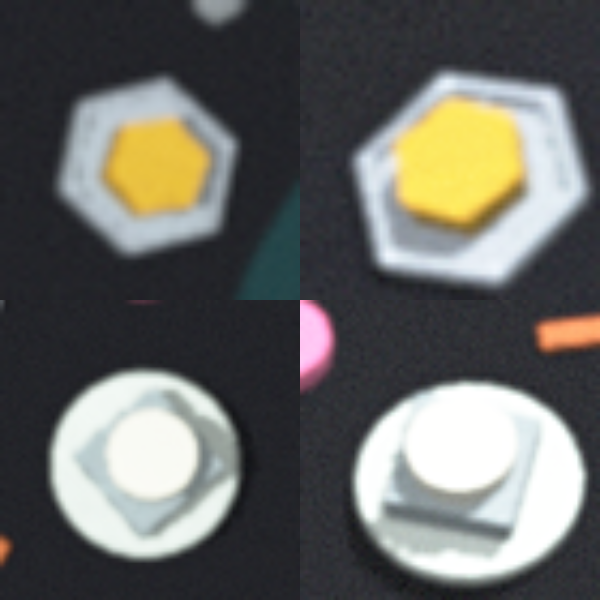

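The electrode lies flat in its tray, and the white disc sits bare on the block in the lower crops. Next, the disc.

Emit:
step_arm([
  [1,18,53,0,0],
  [1,37,106,0,0],
  [1,55,160,0,0],
  [1,74,213,0,0],
  [1,91,262,0,0],
  [1,91,262,0,0],
  [1,91,262,0,0],
  [1,91,262,0,0],
])

```text
time: 23.55
tool_pos: [0.4731, 0.012, 0.2308]
ee_rot: [-3.141, -0.0, 2.74]
wrist_force: [-0.5, -0.3, 0.2]
width: 0.0937
```

Run:
```python
from h import *
s=cams.snapshot("wrist");h=cv2.cvtColor(s["pixels"],cv2.COLOR_RGB2HSV)
print([(round(d["p"],2),np.round(d["position"],3).tolist()) for d in models.pinpoint(s,"specimen")[:3]],[(round(d["p"],2),np.round(d["position"],3).tolist()) for d in models.pinpoint(s,"base_block")[:2]])
delta((.473,.013),.020)
u=proj(s,[.473,.013,.05])[0].astype(int);print(u)
cv2.imwrite("pics/p11.png",cv2.resize(s["pixels"][u[1]-60:u[1]+60,u[0]-60:u[0]+60,::-1],(480,480),interpolation=cv2.INTER_CUBIC))
```

```text
[(0.93, [0.6, 0.013, -0.001]), (0.75, [0.513, 0.144, 0.004]), (0.63, [0.474, 0.01, 0.036])] [(0.9, [0.472, 0.018, 0.016])]
delta [  0.4   0.7 210.9] turn None tcp [0.4731 0.0122 0.2309] yaw 157.0 w 0.0937
[256 175]
```

View pics/p11.png

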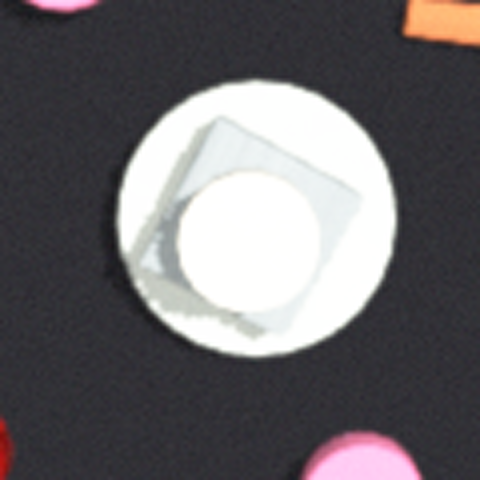

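The white disc is centred at (250,243) in the crop, about 2 mm from the plan, so I grip it.

Emit:
step_arm([
  [1,0,1,60,0],
  [1,0,1,120,0],
  [1,0,1,170,0],
  [1,0,1,200,0],
  [1,0,1,209,0],
  [1,0,1,211,0],
  [1,0,1,211,0],
  [0.6,0,1,211,0],
  [0.4,0,1,211,0],
  [0.2,0,1,211,0],
  [0.1,0,1,211,0],
  [0,0,1,211,0],
  [-1,0,1,211,0],
  [-1,0,1,211,0],
  [-1,0,1,211,0],
])

```text
time: 25.58
tool_pos: [0.4735, 0.0143, 0.02]
ee_rot: [3.141, -0.0, 2.743]
wrist_force: [-0.7, 0.7, 1.4]
width: 0.051
```

Run:
```python
from h import *
delta((.6275,-.131),-.0095)
```

```text
delta [-198.3  -74.1   29.5] turn None tcp [0.4735 0.0143 0.02  ] yaw 157.1 w 0.051
```

Emit:
step_arm([
  [-1,0,0,-5,0],
  [-1,0,0,-20,0],
  [-1,0,0,-50,0],
  [-1,0,0,-90,0],
  [-1,-50,-18,-90,0],
  [-1,-100,-37,-90,0],
  [-1,-150,-55,-90,0],
  [-1,-185,-68,-90,0],
  [-1,-198,-74,-90,0],
  [-1,-198,-74,-90,0],
  [-1,-198,-74,-90,0],
  [-1,-198,-74,-90,0],
])

```text
time: 27.08
tool_pos: [0.6267, -0.1298, 0.1106]
ee_rot: [3.141, 0.0, 2.744]
wrist_force: [-0.5, -0.8, -0.2]
width: 0.0511
```

Run:
```python
from h import *
delta((.6275,-.131),-.0095);s=cams.snapshot("wrist")
print(proj(s,[.6275,-.131,.008]),[(round(d["p"],2),np.round(d["position"],3).tolist()) for d in models.pinpoint(s,"tray_big_round")[:2]])
t=cams.snapshot("top")
g=cv2.cvtColor(t["pixels"],cv2.COLOR_RGB2GRAY)
```

```text
delta [ -1.2  -0.8 120.1] turn None tcp [ 0.6267 -0.1298  0.1106] yaw 157.2 w 0.0511
[[255.13022477 191.06598624]] [(0.62, [0.627, -0.133, 0.003])]
```

Emit:
step_arm([
  [-1,-1,-1,50,0],
  [-1,-1,-1,90,0],
  [-1,-1,-1,108,0],
  [-1,-1,-1,115,0],
  [-1,-1,-1,118,0],
  [-1,-1,-1,119.5,0],
  [-1,-1,-1,120,0],
  [-1,-1,-1,120,0],
  [-1,-1,-1,120,0],
])

```text
time: 28.35
tool_pos: [0.6279, -0.1323, -0.0097]
ee_rot: [3.141, 0.001, 2.743]
wrist_force: [0.4, 0.2, 0.1]
width: 0.0513
```

Emit:
step_arm([
  [0.15,0,0,0,0],
  [0.2,0,0,0,0],
  [0.3,0,0,0,0],
  [0.4,0,0,0,0],
  [0.4,0,0,0,0],
  [0.4,0,0,-20,0],
  [0.4,0,0,-60,0],
  [1,0,0,-120,0],
  [1,0,0,-180,0],
  [1,0,0,-230,0],
  [1,0,0,-230,0],
  [1,50,18,-230,0],
  [1,100,37,-230,0],
  [1,150,55,-230,0],
  [1,198,74,-230,0],
  [1,198,74,-230,0],
  [1,198,74,-230,0],
  [1,198,74,-230,0],
])

```text
time: 30.6
tool_pos: [0.4746, 0.0122, 0.2196]
ee_rot: [-3.141, -0.001, 2.741]
wrist_force: [-0.4, -0.0, 0.3]
width: 0.0938
```

Run:
```python
from h import *
s=cams.snapshot("wrist")
u=proj(s,[.473,.016,.034])[0].astype(int);x0,y0=u-50
c=s["pixels"][y0:y0+100,x0:x0+100]
h=cv2.cvtColor(c,cv2.COLOR_RGB2HSV);print(h[50,50],h[50,86],x0,y0, c[50,40:90:4].tolist())
cv2.imwrite("pics/p12.png",cv2.resize(c[:,:,::-1],(400,400),interpolation=cv2.INTER_CUBIC))
g=cv2.bilateralFilter(cv2.cvtColor(c,cv2.COLOR_RGB2GRAY),5,20,3)
m=np.zeros((384,512),np.uint8);m[y0:y0+100,x0:x0+100]=cv2.inRange(g,150,215)
cv2.imwrite("pics/p12m.png",m)
for lo,hi in((160,215),(170,222)):
    m[:]=0;m[y0:y0+100,x0:x0+100]=cv2.morphologyEx(cv2.inRange(g,lo,hi),cv2.MORPH_OPEN,np.ones((3,3)))
    try: print(fitpoly(poly(s,m,.034,(.473,.016)),4,32))
    except Exception as e: print(e)
p=lambda a,b:ray(s,(x0+a,y0+b),.034).round(4)
print([(round(d["p"],2),np.round(d["position"],3).tolist()) for d in models.pinpoint(s,"base_block")[:2]])
for n in("top","scene"):
    s=cams.snapshot(n);print([(round(d["p"],2),np.round(d["position"],3).tolist()) for d in models.pinpoint(s,"specimen")[:4]],[(round(d["p"],2),np.round(d["position"],3).tolist()) for d in models.pinpoint(s,"base_block")[:2]])
    v=proj(s,[.628,-.131,.015])[0].astype(int);q=cv2.resize(s["pixels"][v[1]-25:v[1]+25,v[0]-25:v[0]+25,::-1],(200,200))
    a=q if n=="top" else cv2.vconcat([a,q])
cv2.imwrite("pics/p12.png",cv2.hconcat([cv2.imread("pics/p12.png"),a]))
delta((.473,.016),.002)
```

```text
[ 85   6 244] [  0   0 254] 207 123 [[237, 242, 243], [235, 241, 241], [239, 245, 245], [237, 243, 243], [235, 242, 241], [235, 241, 241], [235, 241, 242], [232, 239, 240], [233, 240, 240], [253, 253, 252], [254, 255, 254], [254, 255, 254], [123, 126, 125]]
max() iterable argument is empty
max() iterable argument is empty
[(0.59, [0.47, 0.016, 0.017])]
[(0.65, [0.51, 0.145, -0.004])] [(0.69, [0.471, 0.019, 0.016])]
[(0.92, [0.346, -0.009, 0.003]), (0.91, [0.514, -0.142, -0.001]), (0.89, [0.626, -0.131, 0.0]), (0.59, [0.603, 0.014, -0.002])] [(0.85, [0.474, 0.016, 0.018])]
delta [  2.3   2.6 217.9] turn None tcp [0.4742 0.0127 0.2199] yaw 157.1 w 0.0939
```

View pics/p12.png

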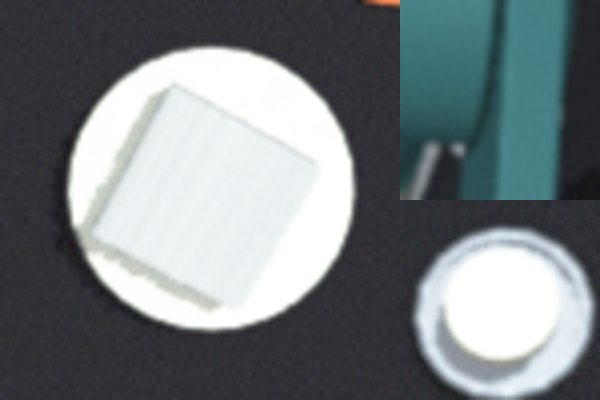

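The disc lies in its tray (lower right). The block's corners are at (172,84), (318,160), (240,308) and (92,235) in the crop.

Run:
```python
from h import *
s=cams.snapshot("wrist")
c=np.array([ray(s,(207+a/4,123+b/4),.034)[:2] for a,b in((172,84),(318,160),(240,308),(92,235))])*1000
print(c.round(1),c.mean(0));e=np.roll(c,-1,0)-c;print(np.hypot(*e.T),np.degrees(np.arctan2(*e.T[::-1]))%90)
b=cv2.minAreaRect(c.astype(np.float32));a=np.mean((np.degrees(np.arctan2(*e.T[::-1])))%90)
for j in(a,a-90): delta(c.mean(0)/1000,.002,j)
```

```text
[[428.5  23. ]
 [474.5  61.4]
 [515.9  13.7]
 [468.  -26.5]] [471.73484322  17.89055067]
[59.90386005 63.16095034 62.47187301 63.24055338] [39.90868859 40.95325994 39.97677091 38.62520676]
delta [  4.2   3.8 217.9] turn 27.3 tcp [0.4741 0.0128 0.2199] yaw 157.1 w 0.0937
delta [  4.2   3.8 217.9] turn -62.7 tcp [0.4741 0.0128 0.2199] yaw 157.1 w 0.0937
```

Emit:
step_arm([
  [1,4,3,50,10],
  [1,4,3,100,20],
  [1,4,3,150,27],
  [1,4,3,190,27],
  [1,4,3,210,27],
  [1,4,3,218,27],
  [1,4,3,218,27],
  [1,4,3,218,27],
  [0.7,4,3,218,27],
  [0.5,4,3,218,27],
  [0.4,4,3,218,27],
  [0.3,4,3,218,27],
  [-1,4,3,218,27],
  [-1,4,3,218,27],
  [-1,4,3,218,27],
])

```text
time: 32.92
tool_pos: [0.4717, 0.0174, 0.0021]
ee_rot: [3.141, 0.0, 2.271]
wrist_force: [0.2, 0.3, 1.0]
width: 0.0637
```

Run:
```python
from h import *
delta((.6295,.136),-.0095,73.2)
```

```text
delta [-11.  197.1  11.8] turn -33.1 tcp [0.4717 0.0174 0.0021] yaw 130.1 w 0.0637
```

Emit:
step_arm([
  [-1,0,0,-4,0],
  [-1,0,0,-15,0],
  [-1,0,0,-40,0],
  [-1,0,0,-75,0],
  [-1,0,0,-90,0],
  [-1,-3,45,-90,-8],
  [-1,-5,90,-90,-16],
  [-1,-8,135,-90,-24],
  [-1,-10,175,-90,-30],
  [-1,-11,197,-90,-33],
  [-1,-11,197,-90,-33],
  [-1,-11,197,-90,-33],
  [-1,-11,197,-90,-33],
])

```text
time: 34.55
tool_pos: [0.6284, 0.135, 0.0918]
ee_rot: [-3.141, -0.001, 2.846]
wrist_force: [-0.2, -0.5, -5.7]
width: 0.0637
```

Run:
```python
from h import *
delta((.6295,.136),-.0095,73.2);s=cams.snapshot("wrist")
print(proj(s,[.6295,.136,.008]))
print([(round(d["p"],2),np.round(d["position"],3).tolist()) for d in models.pinpoint(s,"tray_square")[:2]])
cv2.imwrite("pics/p13.png",cv2.resize(s["pixels"][96:384,64:448,::-1],(768,576)))
```

```text
delta [ -0.9   1.3 101.3] turn -0.1 tcp [0.6284 0.135  0.0918] yaw 163.1 w 0.0637
[[256.97818707 195.1402234 ]]
[(0.82, [0.629, 0.134, 0.003])]
```

View pics/p13.png

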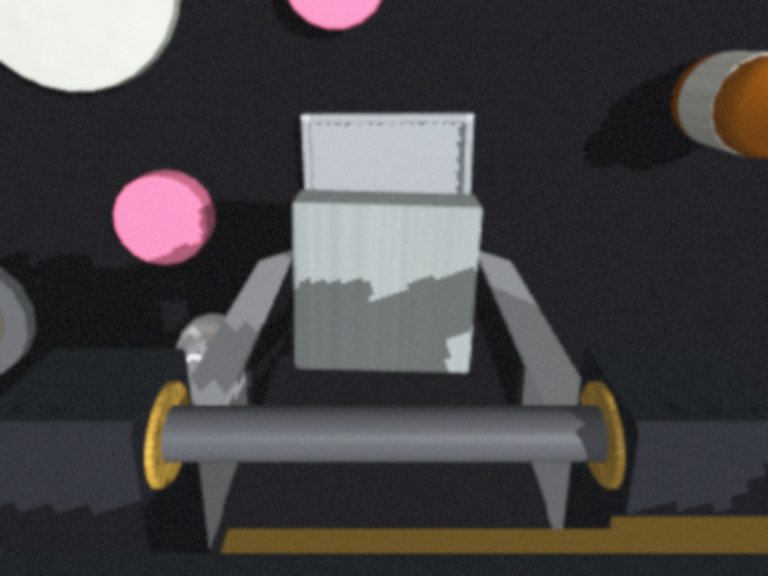

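The block is square with the tray outline at (388,160), so I lower it.

Emit:
step_arm([
  [-1,-1,1,40,0],
  [-1,-1,1,75,0],
  [-1,-1,1,92,0],
  [-1,-1,1,97,0],
  [-1,-1,1,100,0],
  [-1,-1,1,101,0],
  [-1,-1,1,101.5,0],
  [-1,-1,1,101.5,0],
  [-1,-1,1,101.5,0],
])

```text
time: 35.78
tool_pos: [0.6306, 0.1365, -0.0092]
ee_rot: [3.141, 0.0, 2.847]
wrist_force: [0.4, -0.2, -5.9]
width: 0.0634
```

Emit:
step_arm([
  [-1,0,0,0.7,0],
  [-1,0,0,0.7,0],
  [0.4,0,0,0.7,0],
  [0.5,0,0,0.7,0],
  [0.6,0,0,0.7,0],
  [0.7,0,0,0.7,0],
  [0.7,0,0,0.7,0],
  [0.7,0,0,-15,0],
  [0.7,0,0,-50,0],
  [1,0,0,-110,0],
  [1,0,0,-170,0],
  [1,0,0,-230,0],
  [1,0,0,-230,0],
  [1,50,0,-230,0],
  [1,110,0,-230,0],
  [1,170,0,-230,0],
  [1,200,0,-230,0],
  [1,200,0,-230,0],
])

```text
time: 38.02
tool_pos: [0.4374, 0.195, 0.2208]
ee_rot: [3.141, 0.001, 2.849]
wrist_force: [-0.5, -0.3, 0.0]
width: 0.0941
```

Run:
```python
from h import *
o=robot.get_obs();print(o["tool_pos"],o["wrist_force"])
for n in("top","scene"):
    s=cams.snapshot(n)
    for l in("weight","electrode","specimen","base_block","bottle"):print(n,l,[(round(d["p"],2),np.round(d["position"],3).tolist()) for d in models.pinpoint(s,l)[:4]])
cv2.imwrite("pics/p14.png",cv2.resize(s["pixels"][90:340,70:440,::-1],(800,540),interpolation=cv2.INTER_CUBIC))
```

```text
[0.43742343 0.19498767 0.22078413] [-0.53666211 -0.26267845  0.04691534]
top weight [(0.46, [0.453, 0.256, 0.006])]
top electrode [(0.62, [0.456, -0.262, 0.005]), (0.54, [0.628, 0.138, -0.002])]
top specimen [(0.87, [0.628, -0.131, 0.006]), (0.7, [0.346, -0.008, -0.004]), (0.66, [0.516, -0.146, 0.004]), (0.58, [0.6, 0.015, -0.002])]
top base_block [(0.86, [0.632, 0.14, 0.001]), (0.73, [0.453, 0.258, 0.009])]
top bottle [(0.45, [0.448, 0.256, 0.001])]
scene weight [(0.71, [0.45, 0.254, 0.005])]
scene electrode [(0.95, [0.454, -0.259, 0.005])]
scene specimen [(0.97, [0.625, -0.127, 0.0]), (0.92, [0.515, -0.144, 0.003]), (0.89, [0.603, 0.013, 0.0]), (0.82, [0.512, 0.141, 0.002])]
scene base_block [(0.8, [0.63, 0.132, 0.006])]
scene bottle [(0.88, [0.63, 0.322, 0.001]), (0.15, [0.627, -0.13, 0.002])]
```

View pics/p14.png

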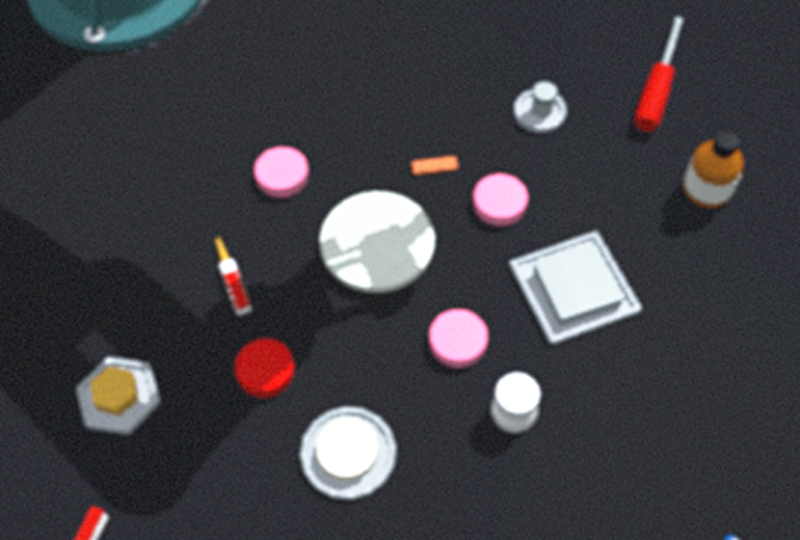

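All four pieces lie flat in their trays: weight (541,103), electrode (115,390), disc (346,449) and block (577,282). The bottle stands at (714,175), and the gripper is clear.

```bash
python3 -c "
from bench import robot
print(robot.close_job())"
```

```text
the job is handed in; nothing more can be done
None
```

I took the stack apart from the top down and set each piece in its own tray: weight, electrode, white disc, then block. The job was handed in at about 38 s; no verdict was reported.

**Last checks:**
- In the final scene view all four pieces lie flat inside their rims, with centres within about 5 mm of the tray centres by the networks.
- The bottle stands upright at (0.630, 0.322), within about 3 mm of where it started.
- The gripper was about 0.22 m up and touching nothing when I handed in.

**What went wrong or disagreed:**
- **Missed grasp:** the first grip on the electrode closed above it. Probing its top with closed fingers showed the finger ends sit about 20 mm above the reported TCP. I corrected for that on the later grips. The weight had been gripped before I knew this, by only its top 5 mm or so, but it held.
- **Camera offset:** the top and scene cameras differed by 4–8 mm in x on the same points. I averaged them or relied on the wrist view.
- **False detections:** the networks reported the pink and red discs as the specimen several times. In the last top view they also reported a second "block" and the "bottle" at the weight's tray. The pictures contradict all of these.

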